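# Gauge the stacking sleeves on the go pin and sort them

### The arm

A 7-joint arm with a two-finger parallel gripper is mounted at the origin on the work surface. World frame = base frame: x ahead of the robot, y to its left, z up, the work surface at z = 0. Lengths are in m, angles in rad, forces in N, time in s.
With the tool pointing down it reaches from about 0.4 to 0.9 m from the base axis. Payload 5.5 kg.
Tool frame: the origin (TCP) lies midway between the tips of the shut fingers; the grasp point (between the pads) lies 19 mm behind it; z points along the fingers, y is the line along which they close (so a half turn about z gives the same grasp; the last joint's range is limited). The gripper opens to 85 mm and grips with 20 to 120 N. Pads are 22 mm wide; open, the fingers measure 114 mm over their backs; the gripper's body (76 mm by 85 mm) begins 54 mm behind the grasp point. The pads swing forward as they close: fully open they stand 13 mm farther back than shut.
Start: joints at [1.514, 0.501, -0.427, 1.55, 0.221, 1.138, -0.21], TCP at [0.204, -0.617, 0.231] pointing down, gripper open.
Joint ranges: [-2.88, 2.88], [-0.31, 2.03], [-1.54, 1.56], [0.2, 2.42], [-1.41, 4.55], [0.19, 2.02], [-2.57, 2.57]. Speed limits (rad/s): [2.57, 2.57, 3.14, 3.14, 3.14, 3.14, 3.14].

### API

Orientations are given as a unit quaternion [w, x, y, z].
In Python, from station import env gives the robot as it stands.
- The arm moves only by the tool send_rows, never from a script. Its argument "series" is a list of rows, each an object with "travel": the shift along the tool's x, y, z in cm, a list of three; "roll": the turn about the tool's z in degrees. A call has 1 to 5 rows; each row is the pose to reach, as a shift and turn from the pose commanded when the call began, along the tool's axes at that moment; what a row does not reach only later rows make up. A row lasts 1/10 s, in which the tool goes at most 50 mm and 8.59 degrees, less where a joint would pass 70% of its speed; a pose out of reach is approached as far as the arm can. A call with a gripper value outside its range is refused whole. "grip" is the opening, from 0 (shut) to 1 (fully open), set as the call begins (left out, the last holds). The fingers move at their own pace and stop on an object; "grip_force" is the grip in N (left out, the last holds). Time passes only in rows, so rows that repeat a pose let the fingers close. It gives the time, the measured TCP pose, the force, the opening and the grip force at its end, in the units of the state.
- env.state(): the state, without advancing time (a new reading comes with each control period).
- env.grab_frame(name): name is "side" or "top" or "wrist"; returns a dict with "img" (420x560x3 uint8, red, green, blue), "depth" (420x560 float32, m along the optical axis (not along the pixel's ray), 0 where there is no reading), "fx", "fy", "cx", "cy" (pixels), "R" (3x3) and "t" (3): a world point X has camera coordinates R X + t. Camera axes: x right, y down, z forward; pixel columns grow to the right and rows downward; lengths in m; the calibration is good to about 2 mm. A picture is of the moment at which its call begins.
- env.close_job(): hands the job in; it is judged then, once.
The state is a dict: "t": time; "qpos": joint angles; "joint_vel": joint speeds; "effort": joint torques, N m; "ee_pos": TCP position; "orientation": TCP orientation; "force": force on the tool from outside, world axes, zero at the start; "moment": the same for the moment, N m; "width": opening from 0.0 (shut) to 1.0 (fully open); "grip_force": force on a finger pad.
Only numpy, scipy, OpenCV 4.12 (cv2) and the standard library are available. Lean on these libraries where they do the work, as an engineer would, in place of code of your own. Each camera call takes 0.05 s, during which the arm holds its last target. There are 200 camera calls.

### The job

Check both yellow sleeves on the steel gauge pin, one after the other: slide the sleeve gently down over the pin until it stops, never forcing it, feel whether it goes fully home on the seat disc or stops short, and put it away before you try the other. Stand a sleeve that goes fully home upright on the floor of the green tray and one that stops short upright on the floor of the white tub, let go of them, and leave everything else where it is.

Things in the scene. Friction and masses are not known exactly. Their poses are not given: they have to be found in the camera images.
- sleeve_a: yellow plastic sleeve, 120 mm tall, standing open end down: round body 48 mm across and 80 mm tall, on top of it a square grip head 28 x 28 mm (z 80 to 120 mm). Blind bore of 32 mm from below: 72 mm deep if good, too short if badly moulded; the two look the same and either may be good or bad. Origin: centre of the lower rim; z up, x and y square to the head's faces. 0.1 to 0.2 kg
- sleeve_b: yellow plastic sleeve, 120 mm tall, standing open end down: round body 48 mm across and 80 mm tall, on top of it a square grip head 28 x 28 mm (z 80 to 120 mm). Blind bore of 32 mm from below: 72 mm deep if good, too short if badly moulded; the two look the same and either may be good or bad. Origin: centre of the lower rim; z up, x and y square to the head's faces. 0.1 to 0.2 kg
- gauge: go gauge, fixed: blue base plate 110 x 110 x 12 mm, on it a dark steel seat disc 60 mm in diameter (top at 20 mm), and from that an upright steel pin 30 mm in diameter and 65 mm tall with a 1.5 mm chamfer at its tip. Origin: centre of the plate's underside; z up
- gauge_seat (a point): centre of the seat disc's upper face, on the pin's axis, 20 mm above the bench; z up. The rim of a good sleeve rests here; a bad one stops well above it. The bore's clearance around the pin is about 1 mm on each side
- gauge_tip (a point): centre of the pin's tip, 85 mm above the bench
- green_tray: green plastic seed tray, fixed, open at the top, 300 mm along its x, 200 mm along its y, 55 mm tall, walls and floor 4 mm. It may stand left or right. Origin: centre of its underside. Three plant pellets stand at its +x end (local x about 75 to 125 mm); the rest of its floor is free
- white_tub: white plastic tub, fixed, open at the top and empty, 300 mm along its x, 200 mm along its y, 70 mm tall, walls and floor 5 mm. It may stand left or right. Origin: centre of its underside
- beaker: glass beaker, 68 mm diameter, 85 mm tall, a bystander to be left alone. Origin: centre of its underside
- brush: small hand brush 170 mm long, lying flat, a bystander to be left alone. Origin: on its axis, near the middle of its length
- pellet_1: dry brown plant pellet, 41 mm diameter, 36 mm tall, standing at one short end of the green tray, a bystander to be left alone. Origin: centre of its underside
- pellet_2: dry brown plant pellet, 41 mm diameter, 36 mm tall, standing at one short end of the green tray, a bystander to be left alone. Origin: centre of its underside
- pellet_3: dry brown plant pellet, 41 mm diameter, 36 mm tall, standing at one short end of the green tray, a bystander to be left alone. Origin: centre of its underside
Not all that is in view belongs to the job. Leave any black or purple look-alike of the sleeve_a alone.

How it is judged:
By the outcome, as a careful person would: the job done as asked, in the order asked, and still so for the second after the job is handed in, with the robot touching nothing.
It also fails if it takes over 72 s, if anything falls off the work surface, if the arm or the gripper's body presses on something with over 40 N, if the wrist force passes 120 N, or if a joint passes its speed limit or range.

## Working session

There is one attempt and no reset: what is moved stays moved. The work goes in short steps, Python scripts to look and compute and a tool call to move; the robot and the scene stay as the last step left them, time stands still between calls to the robot, and variables do not carry over. Pictures are saved under pics/ and viewed, at most 10 in all, crops included, and the job is handed in when it is done.

Besides the shell and the picture viewer there is one more tool, called after "Call:" in YAML: its name, and indented under it one key for each argument. send_rows: Moves the arm, as the interface text tells. Its arguments: {"type":"object","properties":{"series":{"type":"array"},"grip":{"type":"number"},"grip_force":{"type":"number"}},"required":["series"]}

```bash
ls; mkdir -p pics; cat > h.py <<'E'
import numpy as np, cv2
from station import env
def grab(n):
    f=env.grab_frame(n); np.savez('/tmp/%s.npz'%n,**{k:np.array(v) for k,v in f.items()}); return f
def load(n): return dict(np.load('/tmp/%s.npz'%n))
def ray(f,u,v,z):
    d=np.array(f['R']).T@np.array([(u-f['cx'])/f['fx'],(v-f['cy'])/f['fy'],1]); c=-np.array(f['R']).T@np.array(f['t'])
    return c+d*(z-c[2])/d[2]
def pt(f,u,v):
    z=f['depth'][int(v),int(u)]; return np.array(f['R']).T@(np.array([(u-f['cx'])/f['fx']*z,(v-f['cy'])/f['fy']*z,z])-f['t'])
def cloud(f):
    z=f['depth']; v,u=np.mgrid[:z.shape[0],:z.shape[1]]
    return (np.stack([(u-f['cx'])/f['fx']*z,(v-f['cy'])/f['fy']*z,z],-1)-f['t'])@np.array(f['R'])
def proj(f,X):
    c=np.array(f['R'])@X+f['t']; return c[0]/c[2]*f['fx']+f['cx'],c[1]/c[2]*f['fy']+f['cy']
def save(n,img): cv2.imwrite('pics/'+n,cv2.cvtColor(img,cv2.COLOR_RGB2BGR))
E
python3 - <<'E'
from h import *
for n in ('top','side'):
    f=grab(n); save(n+'0.png',f['img']); print(n,f['fx'],-np.array(f['R']).T@f['t'])
s=env.state(); print(s)
E
```

```text
pics
top 509.7953976194982 [0.35128787 0.01607304 1.27488667]
side 432.2508000928488 [0.18685883 0.75834991 0.9103572 ]
{'t': 0.1, 'qpos': array([ 1.51419726,  0.50176672, -0.42683084,  1.55130553,  0.22074751,
        1.1383116 , -0.21030069]), 'joint_vel': array([ 0.00094243, -0.00167259, -0.00025198, -0.00204319, -0.00023916,
       -0.00082326,  0.00127882]), 'effort': array([-1.18462372e-02, -5.70810986e+01, -5.83858609e+00, -2.81746620e+01,
        1.06450319e-02,  5.54526719e-03,  8.10623845e-06]), 'ee_pos': array([ 0.20414354, -0.61646627,  0.23037382]), 'orientation': array([-8.71004033e-04,  9.87239872e-01,  1.59237783e-01, -7.77021901e-05]), 'force': array([ 0.13567935,  0.65575   , -0.26745906]), 'moment': array([0.01625781, 0.0010397 , 0.02032581]), 'grip_force': 0.0, 'width': 1.0053350299934656}
```

View pics/top0.png

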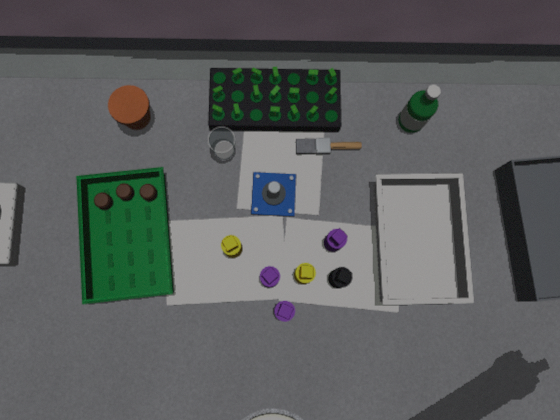

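View pics/side0.png

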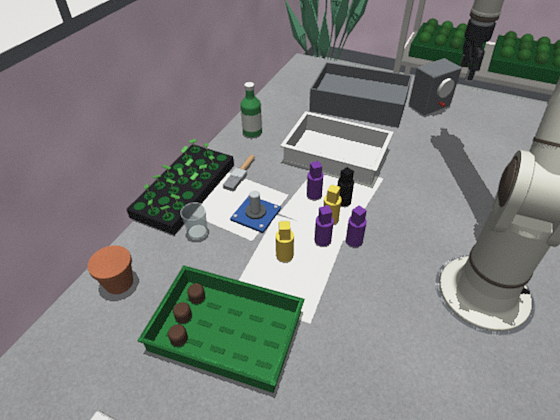

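The top view shows yellow sleeves at (231,245) and (306,273). The purple ones at (270,277), (285,311) and (337,240) and the black one at (341,278) are look-alikes. The gauge is at (274,190), the green tray on the left with its pellets at the top end, and the white tub on the right at (422,240). The side view agrees: yellow at (285,240) and (333,205).

```bash
cat > m.py <<'E'
from h import *
def yel(f):
    h=cv2.cvtColor(f['img'],cv2.COLOR_RGB2HSV); return ((h[...,0]>20)&(h[...,0]<36)&(h[...,1]>130)&(h[...,2]>60)).astype(np.uint8)
if __name__=='__main__':
    for n in ('top','side'):
        f=load(n); C=cloud(f); m=yel(f); k,L,st,ce=cv2.connectedComponentsWithStats(m)
        for i in range(1,k):
            if st[i,4]<60: continue
            P=C[L==i]; zt=np.percentile(P[:,2],97); T=P[P[:,2]>zt-.008]
            r=cv2.minAreaRect((T[:,:2]*1000).astype(np.float32)); print(n,'yellow',ce[i].round(),st[i,4],'ztop',zt.round(4),len(T),np.round(r[0],1),np.round(r[1],1),round(r[2],1))
    f=load('top');C=cloud(f);h=cv2.cvtColor(f['img'],cv2.COLOR_RGB2HSV)
    mm={'blue':(h[...,0]>100)&(h[...,0]<120)&(h[...,1]>150),'green':(h[...,0]>50)&(h[...,0]<80)&(h[...,1]>150)}
    for n,m in mm.items():
        k,L,st,ce=cv2.connectedComponentsWithStats(m.astype(np.uint8)); i=1+np.argmax(st[1:,4]); P=C[L==i]
        r=cv2.minAreaRect((P[:,:2]*1000).astype(np.float32)); print(n,ce[i].round(),np.round(r[0],1),np.round(r[1],1),round(r[2],1),'z',np.percentile(P[:,2],[5,50,98]).round(3))
    for n,(a,b) in {'pin':(274,188),'tub':(422,240)}.items():
        if n=='tub': print('tubfloor',pt(f,a,b).round(3)); 
    for nm in('top','side'):
        f=load(nm);C=cloud(f)
        Q=C.reshape(-1,3); s=(abs(Q[:,0]-.47)<.06)&(abs(Q[:,1]-.01)<.06)&(Q[:,2]>.075)&(Q[:,2]<.1); print(nm,'pin tip',s.sum(),Q[s].mean(0).round(4),Q[s].min(0).round(4),Q[s].max(0).round(4))
    f=load('top');print([ray(f,u,v,.07).round(3) for u,v in((377,175),(464,175),(470,302),(382,304))])
    print('purple/black', [ray(f,u,v,.1).round(3) for u,v in((270,277),(285,311),(337,240),(341,278))])
E
python3 m.py; python3 -c "
from h import *
f=load('top'); save('top_crop.png',cv2.resize(f['img'][160:330,200:370],(800,800))[:600]) if 0 else save('top_crop.png',cv2.resize(f['img'][165:325,190:390],(800,600),interpolation=2))"
```

```text
top yellow [231. 245.] 312 ztop 0.1235 146 [428.   65.3] [181.5  27.4] 27.4
top yellow [305. 273.] 326 ztop 0.1236 149 [431.2 -75.5] [27.6 27.1] 89.4
side yellow [334. 201.] 391 ztop 0.1215 79 [317.8 338.3] [ 28.5 879.6] 15.5
side yellow [284. 242.] 584 ztop 0.1215 89 [343.8 425. ] [ 24.9 737. ] 25.4
blue [273. 195.] [520.9   6.3] [106.6 339.7] 87.5 z [0.008 0.012 0.017]
green [125. 239.] [522.1 248.7] [471.9 332.4] 88.9 z [0.    0.005 0.058]
tubfloor [ 0.521 -0.376  0.004]
top pin tip 112 [0.4282 0.0092 0.0807] [ 0.41   -0.0132  0.0755] [0.4473 0.0312 0.0954]
side pin tip 126 [0.4265 0.0205 0.0846] [ 0.4101 -0.0499  0.0752] [0.4488 0.0349 0.0998]
[array([ 0.672, -0.252,  0.07 ]), array([ 0.674, -0.467,  0.07 ]), array([ 0.367, -0.462,  0.07 ]), array([ 0.361, -0.255,  0.07 ])]
purple/black [array([0.42 , 0.008, 0.1  ]), array([ 0.344, -0.027,  0.1  ]), array([ 0.507, -0.147,  0.1  ]), array([ 0.419, -0.155,  0.1  ])]
```

View pics/top_crop.png

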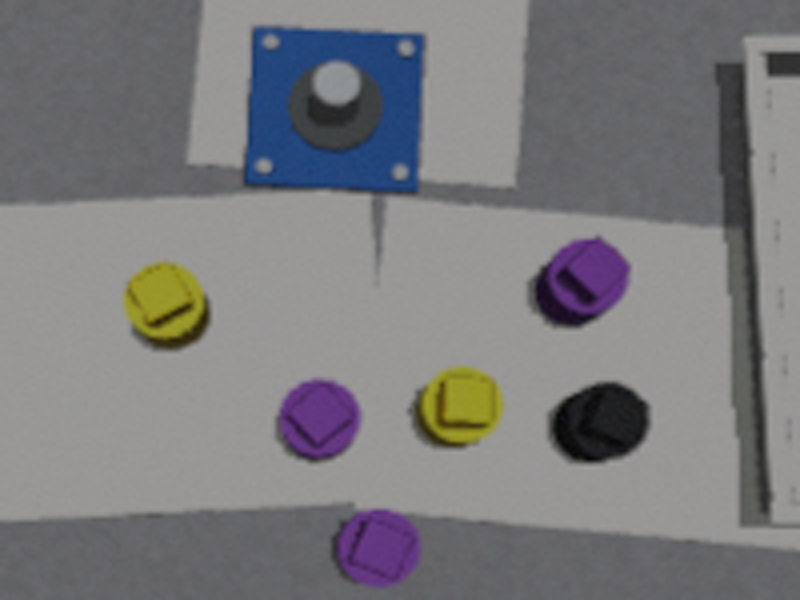

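Crop: the two yellow sleeves are at crop (165,305) and (460,405). Every look-alike is clearly purple or black. Next I refine the poses of the heads, pin, tray and tub.

```bash
cat > m2.py <<'E'
from h import *; from m import yel
def heads(f,lo=.105,hi=.135):
    C=cloud(f); m=yel(f)&(C[...,2]>lo)&(C[...,2]<hi); k,L,st,ce=cv2.connectedComponentsWithStats(m.astype(np.uint8))
    for i in range(1,k):
        if st[i,4]<40: continue
        P=C[L==i]; z=np.median(P[:,2]); ok=abs(P[:,2]-z)<.006
        v,u=np.nonzero(L==i); uv=np.c_[u,v][ok]
        X=np.array([ray(f,a,b,z)[:2] for a,b in uv])*1000; r=cv2.minAreaRect(X.astype(np.float32))
        print('head',ce[i].round(),st[i,4],'z',z.round(4),'mean',X.mean(0).round(1),'rect',np.round(r[0],1),np.round(r[1],1),round(r[2],1))
def near(f,xy,r,lo,hi):
    Q=cloud(f).reshape(-1,3); return Q[(np.hypot(Q[:,0]-xy[0],Q[:,1]-xy[1])<r)&(Q[:,2]>lo)&(Q[:,2]<hi)]
if __name__=='__main__':
    T=load('top');S=load('side');heads(T);heads(S)
    p=ray(T,273.5,187,.085); print('pin ray',p.round(4))
    for f in (T,S):
        Q=near(f,p,.04,.078,.095); print('pin',len(Q),Q.mean(0).round(4),np.median(Q,0).round(4),(Q.min(0)/2+Q.max(0)/2).round(4))
    h=cv2.cvtColor(T['img'],cv2.COLOR_RGB2HSV); m=((h[...,0]>100)&(h[...,0]<120)&(h[...,1]>150)).astype(np.uint8); k,L,st,ce=cv2.connectedComponentsWithStats(m); i=1+np.argmax(st[1:,4]); v,u=np.nonzero(L==i)
    r=cv2.minAreaRect(np.array([ray(T,a,b,.012)[:2]*1000 for a,b in zip(u,v)],np.float32)); print('plate',np.round(r[0],1),np.round(r[1],1),r[2])
    for n,(u,v) in {'g1':(79,178),'g2':(163,170),'g3':(171,298),'g4':(84,302)}.items(): print(n,ray(T,u,v,.055).round(3))
    print([pt(T,*a).round(3) for a in((140,240),(115,270),(140,280),(420,220),(420,270))])
E
python3 m2.py
```

```text
head [230. 243.] 150 z 0.1199 mean [495.9 100.6] rect [496.2 100.7] [26.8 27.4] 27.4
head [307. 272.] 161 z 0.12 mean [432.  -75.2] rect [431.  -75.4] [27.2 27.1] 89.8
head [333. 190.] 103 z 0.1191 mean [431.2 -70.8] rect [431.2 -71.3] [25.  33.5] 2.6
head [284. 227.] 116 z 0.1192 mean [495.2 105.3] rect [495.1 106.1] [24.9 26.8] 24.9
pin ray [0.6357 0.0011 0.085 ]
pin 120 [ 6.352e-01 -1.000e-04  8.470e-02] [ 6.356e-01 -1.000e-04  8.480e-02] [ 6.346e-01 -1.000e-04  8.510e-02]
pin 76 [0.636  0.0038 0.0846] [0.6356 0.0045 0.085 ] [0.6375 0.0016 0.0837]
plate [635.5   1.3] [106.7 107.9] 87.66446685791016
g1 [0.661 0.476 0.055]
g2 [0.683 0.273 0.055]
g3 [0.372 0.24  0.055]
g4 [0.362 0.442 0.055]
[array([0.516, 0.333, 0.001]), array([0.441, 0.391, 0.001]), array([0.417, 0.327, 0.004]), array([ 0.572, -0.373,  0.006]), array([ 0.446, -0.368,  0.004])]
```

Call:
send_rows:
  series:
    - {"travel": [3,-3.5,0],"roll": 6}
    - {"travel": [6,-7,0],"roll": 12}
    - {"travel": [9,-10.5,0],"roll": 18.3}
    - {"travel": [12.5,-14,0],"roll": 18.3}
    - {"travel": [16,-18,0],"roll": 18.3}
  grip: 0.65

```text
t: 0.6
ee_pos: [0.299, -0.3969, 0.2311]
orientation: [-0.0, 1.0, 0.0, 0.0]
force: [2.0, -0.3, -0.1]
width: 0.65
grip_force: 0.0
```

Call:
send_rows:
  series:
    - {"travel": [2,-4.5,0],"roll": 0}
    - {"travel": [4,-9,0],"roll": 0}
    - {"travel": [6,-13.5,0],"roll": 0}
    - {"travel": [8,-18,0],"roll": 0}
    - {"travel": [10,-22.5,0],"roll": 0}

```text
t: 1.1
ee_pos: [0.3985, -0.1719, 0.2313]
orientation: [0.0, 1.0, 0.0, -0.0]
force: [0.2, 0.1, 0.6]
width: 0.651
grip_force: 0.0
```

Call:
send_rows:
  series:
    - {"travel": [1.5,-4.5,0],"roll": 0}
    - {"travel": [2.5,-8,0],"roll": 0}
    - {"travel": [3.2,-9.8,0],"roll": 0}
    - {"travel": [3.2,-9.8,0],"roll": 0}
    - {"travel": [3.2,-9.8,0],"roll": 0}

```text
t: 1.6
ee_pos: [0.43, -0.0759, 0.2311]
orientation: [0.0, 1.0, 0.001, -0.0]
force: [-0.2, 0.0, -0.1]
width: 0.65
grip_force: 0.0
```

```bash
python3 - <<'E'
from h import *; from m2 import heads
f=grab('wrist'); save('w1.png',f['img']); print(-np.array(f['R']).T@f['t'],f['R'],f['fx']); heads(f)
s=env.state();print(s['ee_pos'],s['qpos'],s['force'])
E
```

```text
[ 0.50551355 -0.07462826  0.37400342] [[ 1.37539323e-03 -9.99998923e-01 -5.12659609e-04]
 [-9.55314341e-01 -1.46547057e-03  2.95588164e-01]
 [-2.95588597e-01  8.32011157e-05 -9.55315327e-01]] 367.30931760158336
head [ 25. 110.] 2123 z 0.12 mean [496.9  99.6] rect [497.2 100.3] [28.3 31. ] 29.1
head [280. 201.] 1531 z 0.12 mean [434.4 -72.7] rect [434.1 -73. ] [27.3 28.5] 89.1
[ 0.42979083 -0.07663581  0.23103104] [ 0.83012545  0.13789985 -0.76456573  2.04922672  0.11398535  0.99631275
 -1.5630855 ] [-0.42928697 -1.04986295  0.50075192]
```

View pics/w1.png

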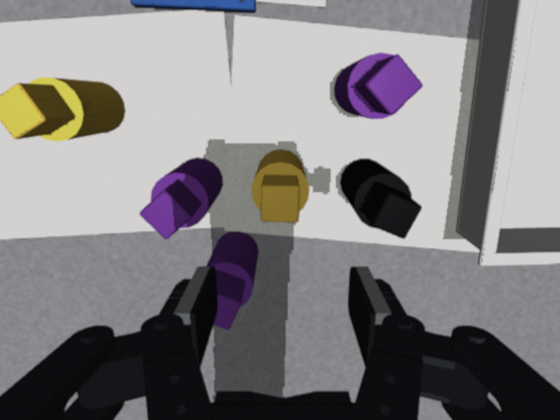

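The wrist view shows the right yellow sleeve at (280,201), centred between the fingers, with purple at (160,215) and black at (395,210) clear on both sides. Going down.

Call:
send_rows:
  series:
    - {"travel": [0.3,-0.3,4],"roll": 0}
    - {"travel": [0.3,-0.3,8],"roll": 0}
    - {"travel": [0.3,-0.3,11],"roll": 0}
    - {"travel": [0.3,-0.3,13.5],"roll": 0}
    - {"travel": [0.3,-0.3,14.5],"roll": 0}

```text
t: 2.15
ee_pos: [0.431, -0.074, 0.0839]
orientation: [-0.0, 1.0, -0.001, -0.002]
force: [0.1, -0.6, 0.4]
width: 0.647
grip_force: 0.0
```

Call:
send_rows:
  series:
    - {"travel": [0,0,0],"roll": 0}
    - {"travel": [0,0,0],"roll": 0}
    - {"travel": [0,0,0],"roll": 0}
    - {"travel": [0,0,0],"roll": 0}
    - {"travel": [0,0,0],"roll": 0}
  grip: 0
  grip_force: 45

```text
t: 2.65
ee_pos: [0.4338, -0.073, 0.0871]
orientation: [0.0, 1.0, 0.0, 0.001]
force: [-0.4, -0.7, 1.9]
width: 0.32
grip_force: 46.4
```

Call:
send_rows:
  series:
    - {"travel": [0,0,0],"roll": 0}
    - {"travel": [0,0,0],"roll": 0}
    - {"travel": [0,0,0],"roll": 0}

```text
t: 2.95
ee_pos: [0.434, -0.073, 0.087]
orientation: [0.0, 1.0, 0.0, 0.001]
force: [-0.7, -0.5, 7.5]
width: 0.317
grip_force: 47.0
```

Call:
send_rows:
  series:
    - {"travel": [0,0,-1],"roll": 0}
    - {"travel": [0,0,-4],"roll": 0}
    - {"travel": [0,0,-8],"roll": 0}
    - {"travel": [0,0,-12],"roll": 0}
    - {"travel": [0,0,-15],"roll": 0}

```text
t: 3.45
ee_pos: [0.4337, -0.0721, 0.2389]
orientation: [0.0, 1.0, 0.001, 0.001]
force: [0.5, -0.4, -1.3]
width: 0.319
grip_force: 46.1
```

Call:
send_rows:
  series:
    - {"travel": [2,-0.8,0],"roll": 0}
    - {"travel": [5,-2,0],"roll": 0}
    - {"travel": [8,-3.2,0],"roll": 0}
    - {"travel": [11,-4.4,0],"roll": 0}
    - {"travel": [12,-4.8,0],"roll": 0}

```text
t: 3.95
ee_pos: [0.5555, -0.0226, 0.2367]
orientation: [-0.001, 1.0, 0.001, 0.001]
force: [-0.5, 0.2, -1.9]
width: 0.319
grip_force: 46.1
```

Call:
send_rows:
  series:
    - {"travel": [0,0,0],"roll": 0}
    - {"travel": [0,0,0],"roll": 0}
    - {"travel": [0,0,0],"roll": 0}

```text
t: 4.25
ee_pos: [0.552, -0.0254, 0.2362]
orientation: [0.0, 1.0, -0.0, -0.001]
force: [-0.3, 0.3, -1.3]
width: 0.325
grip_force: 46.0
```

```bash
python3 - <<'E'
from h import *
for n in ('wrist','top','side'): f=grab(n); save(n+'2.png',f['img'])
s=env.state();print(s['ee_pos'],s['qpos'],s['force'],s['orientation'])
a=load('wrist')['img'];b=load('side')['img'][100:310,130:410];c=load('top')['img'][140:350,130:410]
o=np.vstack([cv2.resize(np.hstack([b,c]),(800,300)),cv2.resize(a,(800,600))[0:300]]); save('mix2.png',o)
E
```

```text
[ 0.55258317 -0.02541691  0.23649648] [ 0.617788    0.38805303 -0.77816855  1.78317586  0.30443728  1.09479806
 -1.8361676 ] [-0.91062034  0.19022684 -2.00870046] [ 4.34652284e-04  9.99999872e-01 -2.48262950e-04 -6.89578511e-05]
```

View pics/mix2.png

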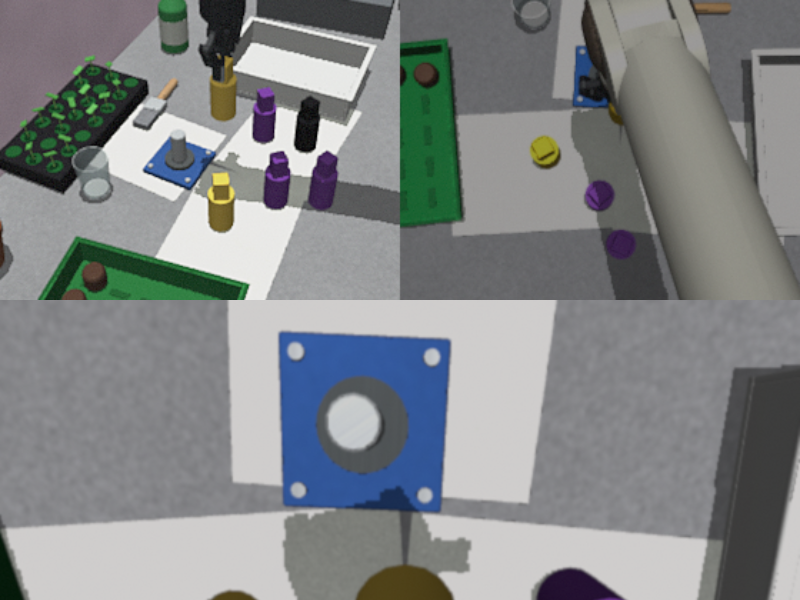

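The mix shows the held sleeve hanging upright beside the pin. In the wrist view the pin tip is at about (248,85) of the full frame and the sleeve body is at the bottom edge. I measure both with the wrist and side cameras.

```bash
cat > m3.py <<'E'
from h import *; from m import yel
from scipy.optimize import least_squares
def body(f,xy0,lo,hi):
    C=cloud(f);h=cv2.cvtColor(f['img'],cv2.COLOR_RGB2HSV); m=(h[...,0]>15)&(h[...,0]<38)&(h[...,1]>110); P=C[m&(np.hypot(C[...,0]-xy0[0],C[...,1]-xy0[1])<.045)&(C[...,2]>lo)&(C[...,2]<hi)]
    if len(P)<30: return print('few',len(P))
    g=lambda p:np.hypot(P[:,0]-p[0],P[:,1]-p[1])-.024
    r=least_squares(g,xy0,loss='soft_l1',f_scale=.001); print(' body',len(P),r.x.round(4),'rms',np.sqrt((r.fun**2).mean()).round(4),'zmin',np.percentile(P[:,2],1).round(4))
    # axis tilt: fit with slope
    g2=lambda p:np.hypot(P[:,0]-p[0]-p[2]*(P[:,2]-lo),P[:,1]-p[1]-p[3]*(P[:,2]-lo))-.024
    r2=least_squares(g2,[*r.x,0,0],loss='soft_l1',f_scale=.001); print('  bottom/slope',r2.x.round(4))
def pin(f):
    C=cloud(f); m=(np.hypot(C[...,0]-.6355,C[...,1]-.001)<.025)&(abs(C[...,2]-.085)<.004); v,u=np.nonzero(m)
    if len(u)<30: return print('nopin')
    X=np.array([ray(f,a,b,.085)[:2] for a,b in zip(u,v)]); (c,r)=cv2.minEnclosingCircle((X*1000).astype(np.float32)); print(' pin',len(u),'z',np.median(C[m][:,2]).round(4),'mean',X.mean(0).round(4),'circ',np.round(c,1),round(r,1))
    P=C[(np.hypot(C[...,0]-.6355,C[...,1]-.001)<.025)&(C[...,2]>.03)&(C[...,2]<.079)]
    if len(P)>30:
        r=least_squares(lambda p:np.hypot(P[:,0]-p[0],P[:,1]-p[1])-.015,[.6355,.001],loss='soft_l1',f_scale=.001); print('  pinwall',len(P),r.x.round(4),np.abs(r.fun).mean().round(4))
if __name__=='__main__':
    import sys; x,y,lo,hi=map(float,sys.argv[1:5])
    for n in sys.argv[5:]: print(n); f=load(n); body(f,[x,y],lo,hi); pin(f)
E
python3 m3.py .552 -.025 .145 .226 wrist side top
```

```text
wrist
 body 2626 [ 0.5506 -0.0245] rms 0.0002 zmin 0.1547
  bottom/slope [ 5.506e-01 -2.470e-02  1.000e-04  4.000e-03]
 pin 1251 z 0.0853 mean [0.6369 0.0024] circ [636.7   2.4] 14.8
  pinwall 60 [0.637  0.0028] 0.0001
side
 body 375 [ 0.553  -0.0269] rms 0.0014 zmin 0.1512
  bottom/slope [ 0.5527 -0.027   0.0063  0.0017]
 pin 69 z 0.0852 mean [0.6368 0.0035] circ [635.9   4.2] 17.0
  pinwall 127 [6.382e-01 4.000e-04] 0.0009
top
 body 55 [ 0.5507 -0.0274] rms 0.0006 zmin 0.1592
  bottom/slope [ 0.5504 -0.0277  0.0064  0.007 ]
nopin
```

Call:
send_rows:
  series:
    - {"travel": [2.5,-0.8,0],"roll": 0}
    - {"travel": [5.5,-1.7,0],"roll": 0}
    - {"travel": [8,-2.5,0],"roll": 0}
    - {"travel": [8.6,-2.7,0],"roll": 0}
    - {"travel": [8.6,-2.7,2],"roll": 0}

```text
t: 4.9
ee_pos: [0.6417, 0.0034, 0.2187]
orientation: [-0.0, 1.0, 0.0, 0.003]
force: [-0.2, 0.4, -0.5]
width: 0.321
grip_force: 46.2
```

Call:
send_rows:
  series:
    - {"travel": [0,0,2],"roll": 0}
    - {"travel": [0,0,3],"roll": 0}
    - {"travel": [0,0,3],"roll": 0}
    - {"travel": [0,0,3],"roll": 0}
    - {"travel": [0,0,3],"roll": 0}

```text
t: 5.4
ee_pos: [0.6399, 0.0024, 0.1877]
orientation: [0.0, 1.0, 0.0, 0.001]
force: [0.6, -0.3, -1.5]
width: 0.323
grip_force: 46.1
```

```bash
python3 - <<'E'
from h import *
for n in ('wrist','side'): f=grab(n)
s=env.state();print(s['ee_pos'],s['force'],s['orientation'])
E
python3 m3.py .637 .002 .098 .17 wrist side
```

```text
[0.63989853 0.00239422 0.18752198] [-0.13539187  0.39279852 -1.7097825 ] [8.33097392e-05 9.99999540e-01 1.51165338e-04 9.43107530e-04]
wrist
 body 2290 [0.6387 0.0033] rms 0.0002 zmin 0.103
  bottom/slope [ 0.6388  0.0032 -0.0025  0.0029]
nopin
side
 body 301 [0.6406 0.001 ] rms 0.0014 zmin 0.1021
  bottom/slope [ 0.6409  0.0008 -0.0077  0.0061]
nopin
```

Call:
send_rows:
  series:
    - {"travel": [-0.2,0.07,0],"roll": 0}
    - {"travel": [-0.2,0.07,0.5],"roll": 0}
    - {"travel": [-0.2,0.07,1],"roll": 0}
    - {"travel": [-0.2,0.07,1],"roll": 0}
    - {"travel": [-0.2,0.07,1],"roll": 0}

```text
t: 6.0
ee_pos: [0.637, 0.0017, 0.1759]
orientation: [-0.0, 1.0, 0.0, -0.0]
force: [-0.2, 0.2, -1.3]
width: 0.32
grip_force: 46.1
```

```bash
python3 - <<'E'
from h import *
for n in ('wrist',): f=grab(n)
s=env.state();print(s['ee_pos'],s['force'],s['orientation'])
E
python3 m3.py .637 .002 .09 .16 wrist
```

```text
[0.63722451 0.00173271 0.17611048] [-0.47775169 -0.08273834 -1.49124067] [-8.14416806e-05  9.99999956e-01  2.39652686e-04 -1.54374627e-04]
wrist
 body 2382 [0.6357 0.0026] rms 0.0002 zmin 0.0916
  bottom/slope [ 0.6357  0.0025 -0.      0.0029]
nopin
```

Call:
send_rows:
  series:
    - {"travel": [0.1,0,0],"roll": 0}
    - {"travel": [0.1,0,0.3],"roll": 0}
    - {"travel": [0.1,0,0.6],"roll": 0}
    - {"travel": [0.1,0,0.8],"roll": 0}
    - {"travel": [0.1,0,1.0],"roll": 0}

```text
t: 6.55
ee_pos: [0.6382, 0.0017, 0.166]
orientation: [-0.0, 1.0, 0.0, -0.0]
force: [-1.2, 0.1, -1.1]
width: 0.319
grip_force: 46.1
```

Call:
send_rows:
  series:
    - {"travel": [0,0,0.3],"roll": 0}
    - {"travel": [0,0,0.6],"roll": 0}
    - {"travel": [0,0,0.9],"roll": 0}
    - {"travel": [0,0,1.2],"roll": 0}
    - {"travel": [0,0,1.2],"roll": 0}

```text
t: 7.05
ee_pos: [0.6379, 0.0016, 0.1537]
orientation: [-0.0, 1.0, 0.0, -0.0]
force: [-0.3, 0.1, -1.8]
width: 0.322
grip_force: 46.1
```

Call:
send_rows:
  series:
    - {"travel": [0,0,0.2],"roll": 0}
    - {"travel": [0,0,0.5],"roll": 0}
    - {"travel": [0,0,0.8],"roll": 0}
    - {"travel": [0,0,1.0],"roll": 0}
    - {"travel": [0,0,1.0],"roll": 0}

```text
t: 7.55
ee_pos: [0.638, 0.0016, 0.1438]
orientation: [-0.0, 1.0, 0.0, -0.0]
force: [0.4, 0.3, -1.8]
width: 0.323
grip_force: 46.1
```

Call:
send_rows:
  series:
    - {"travel": [0,0,0.2],"roll": 0}
    - {"travel": [0,0,0.4],"roll": 0}
    - {"travel": [0,0,0.6],"roll": 0}
    - {"travel": [0,0,0.8],"roll": 0}
    - {"travel": [0,0,0.8],"roll": 0}

```text
t: 8.05
ee_pos: [0.638, 0.0016, 0.1359]
orientation: [0.0, 1.0, 0.0, -0.0]
force: [-1.4, 0.6, -1.9]
width: 0.325
grip_force: 46.1
```

Call:
send_rows:
  series:
    - {"travel": [0,0,0.2],"roll": 0}
    - {"travel": [0,0,0.4],"roll": 0}
    - {"travel": [0,0,0.6],"roll": 0}
    - {"travel": [0,0,0.8],"roll": 0}
    - {"travel": [0,0,0.8],"roll": 0}

```text
t: 8.55
ee_pos: [0.638, 0.0016, 0.1279]
orientation: [0.0, 1.0, 0.0, -0.0]
force: [0.9, -0.6, -2.1]
width: 0.318
grip_force: 46.1
```

Call:
send_rows:
  series:
    - {"travel": [0,0,0.2],"roll": 0}
    - {"travel": [0,0,0.4],"roll": 0}
    - {"travel": [0,0,0.6],"roll": 0}
    - {"travel": [0,0,0.8],"roll": 0}
    - {"travel": [0,0,0.8],"roll": 0}

```text
t: 9.05
ee_pos: [0.6408, 0.0018, 0.1265]
orientation: [0.001, 1.0, 0.0, 0.003]
force: [-9.7, -1.8, 30.8]
width: 0.324
grip_force: 50.8
```

Call:
send_rows:
  series:
    - {"travel": [0,0,-0.6],"roll": 0}
    - {"travel": [0,0,-1.0],"roll": 0}
    - {"travel": [0,0,-1.0],"roll": 0}

```text
t: 9.35
ee_pos: [0.6394, 0.0016, 0.131]
orientation: [-0.0, 1.0, 0.0, 0.001]
force: [2.6, -0.3, -0.9]
width: 0.32
grip_force: 46.4
```

```bash
python3 - <<'E'
from h import *
for n in ('wrist','side'): f=grab(n)
s=env.state();print(s['ee_pos'],s['force'],s['orientation'])
E
python3 m3.py .637 .002 .045 .117 wrist side
```

```text
[0.63939384 0.00165809 0.13052513] [ 3.42945487 -0.50449199  0.64926823] [-1.66330956e-04  9.99999346e-01  1.34419936e-04  1.12375075e-03]
wrist
 body 2346 [0.6362 0.0026] rms 0.0004 zmin 0.0465
  bottom/slope [0.6352 0.0026 0.0228 0.0012]
 pin 159 z 0.0849 mean [ 0.6573 -0.0051] circ [653.1  -4.6] 15.5
  pinwall 697 [ 0.6708 -0.0036] 0.0039
side
 body 290 [0.6379 0.0007] rms 0.0015 zmin 0.0472
  bottom/slope [6.371e-01 4.000e-04 2.210e-02 7.700e-03]
 pin 35 z 0.0859 mean [0.6249 0.0148] circ [631.7   7.1] 21.9
  pinwall 135 [0.6314 0.0081] 0.0029
```

Call:
send_rows:
  series:
    - {"travel": [-0.1,0,-0.3],"roll": 0}
    - {"travel": [-0.2,0,-0.3],"roll": 0}
    - {"travel": [-0.2,0,0],"roll": 0}
    - {"travel": [-0.2,0,0.2],"roll": 0}
    - {"travel": [-0.2,0,0.2],"roll": 0}

```text
t: 9.95
ee_pos: [0.6369, 0.0017, 0.1282]
orientation: [-0.0, 1.0, 0.0, 0.001]
force: [5.2, -0.3, -1.1]
width: 0.322
grip_force: 46.3
```

Call:
send_rows:
  series:
    - {"travel": [0,0,0.1],"roll": 0}
    - {"travel": [0,0,0.15],"roll": 0}
    - {"travel": [0,0,0.15],"roll": 0}

```text
t: 10.25
ee_pos: [0.6369, 0.0017, 0.1271]
orientation: [-0.0, 1.0, 0.0, 0.001]
force: [4.4, -0.4, 0.4]
width: 0.323
grip_force: 46.5
```

```bash
python3 - <<'E'
from h import *
for n in ('wrist','side'): f=grab(n)
s=env.state();print(s['ee_pos'],s['force'],s['orientation'])
E
python3 m3.py .637 .002 .045 .11 wrist side
```

```text
[0.63693799 0.00166549 0.12709049] [ 5.16431605 -0.15346776  1.61788391] [-5.11353117e-05  9.99999740e-01  1.73244686e-04  6.98679025e-04]
wrist
 body 2270 [0.6353 0.0027] rms 0.0002 zmin 0.0459
  bottom/slope [ 6.353e-01  2.700e-03 -3.000e-04  1.000e-04]
 pin 273 z 0.0852 mean [6.566e-01 4.000e-04] circ [647.4   1.4] 20.4
  pinwall 916 [ 0.6704 -0.0011] 0.0041
side
 body 261 [6.373e-01 5.000e-04] rms 0.0014 zmin 0.0459
  bottom/slope [6.371e-01 4.000e-04 4.800e-03 3.400e-03]
 pin 35 z 0.0858 mean [0.6288 0.0163] circ [633.1   7.7] 22.8
  pinwall 146 [0.6321 0.0092] 0.0026
```

Call:
send_rows:
  series:
    - {"travel": [0.1,0,-0.2],"roll": 0}
    - {"travel": [0.1,0,0],"roll": 0}
    - {"travel": [0.1,0,0.1],"roll": 0}
    - {"travel": [0.1,0,0.2],"roll": 0}
    - {"travel": [0.1,0,0.2],"roll": 0}

```text
t: 10.85
ee_pos: [0.6373, 0.0017, 0.1266]
orientation: [0.001, 1.0, 0.0, 0.0]
force: [-0.9, -0.9, 12.3]
width: 0.32
grip_force: 48.2
```

Call:
send_rows:
  series:
    - {"travel": [0,0,0.1],"roll": 0}
    - {"travel": [0,0,0.1],"roll": 0}

```text
t: 11.05
ee_pos: [0.6373, 0.0017, 0.1266]
orientation: [0.001, 1.0, 0.0, 0.0]
force: [-4.0, -2.3, 18.0]
width: 0.319
grip_force: 49.0
```

The stop came at the same height twice, centred and upright, with the rim about 20 mm above the seat. This sleeve is bad, so it goes to the white tub.

Call:
send_rows:
  series:
    - {"travel": [0,0,-2],"roll": 0}
    - {"travel": [0,0,-4.5],"roll": 0}
    - {"travel": [0,0,-7],"roll": 0}
    - {"travel": [0,0,-10],"roll": 0}
    - {"travel": [0,0,-12.5],"roll": 0}

```text
t: 11.55
ee_pos: [0.6346, 0.002, 0.2485]
orientation: [0.0, 1.0, 0.001, -0.003]
force: [0.4, 0.0, -1.8]
width: 0.319
grip_force: 46.0
```

Call:
send_rows:
  series:
    - {"travel": [-1,3,0],"roll": 0}
    - {"travel": [-2.5,7,0],"roll": 0}
    - {"travel": [-4,11.5,0],"roll": 0}
    - {"travel": [-5.5,16,0],"roll": 0}
    - {"travel": [-7,20.5,0],"roll": 0}

```text
t: 12.05
ee_pos: [0.5639, -0.2039, 0.2471]
orientation: [-0.001, 1.0, 0.001, -0.003]
force: [0.7, -0.7, -1.5]
width: 0.319
grip_force: 46.1
```

Call:
send_rows:
  series:
    - {"travel": [-1.5,4.5,0],"roll": 0}
    - {"travel": [-3,9,0],"roll": 0}
    - {"travel": [-4.5,13,0],"roll": 0}
    - {"travel": [-6,15.7,0],"roll": 0}
    - {"travel": [-6,15.7,0],"roll": 0}

```text
t: 12.55
ee_pos: [0.5011, -0.3657, 0.2462]
orientation: [-0.001, 1.0, -0.005, -0.004]
force: [-0.3, -1.3, -1.6]
width: 0.321
grip_force: 46.1
```

```bash
python3 - <<'E'
from h import *
from m3 import body
for n in ('wrist','side'): f=grab(n); body(f,[.507,-.36],.16,.236)
s=env.state();print(s['ee_pos'],s['force'],s['orientation'])
save('mix3.png',cv2.resize(np.hstack([load('wrist')['img'],load('side')['img']]),(800,300)))
E
```

```text
body 2706 [ 0.5    -0.3645] rms 0.0002 zmin 0.1649
  bottom/slope [ 0.5001 -0.3644 -0.0024 -0.0006]
 body 329 [ 0.5043 -0.3635] rms 0.0019 zmin 0.1624
  bottom/slope [ 0.5046 -0.3635 -0.0078  0.0009]
[ 0.50506853 -0.35978379  0.24706798] [-0.27589385  1.2571945  -1.31353824] [-1.76320291e-03  9.99995773e-01 -8.46807505e-04 -2.15115669e-03]
```

View pics/mix3.png

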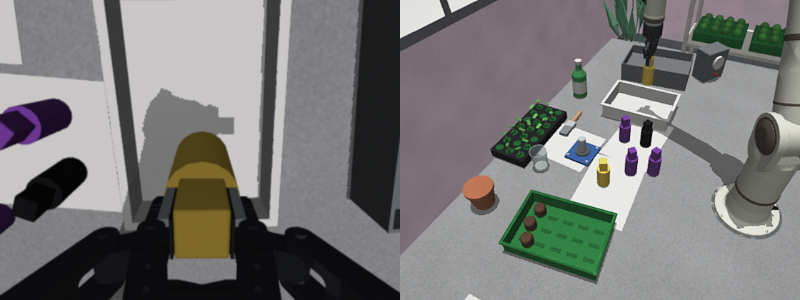

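Sleeve held upright over the white tub, midway between the walls (wrist half at (203,200)). Lowering.

Call:
send_rows:
  series:
    - {"travel": [0,0,3.5],"roll": 0}
    - {"travel": [0,0,7],"roll": 0}
    - {"travel": [0,0,10.5],"roll": 0}
    - {"travel": [0,0,13.5],"roll": 0}
    - {"travel": [0,0,14.8],"roll": 0}

```text
t: 13.15
ee_pos: [0.5056, -0.3563, 0.0972]
orientation: [-0.003, 1.0, 0.002, -0.003]
force: [0.0, 0.3, -2.2]
width: 0.321
grip_force: 46.0
```

Call:
send_rows:
  series:
    - {"travel": [0,0,0],"roll": 0}
    - {"travel": [0,0,0.2],"roll": 0}
    - {"travel": [0,0,0.4],"roll": 0}
    - {"travel": [0,0,0.5],"roll": 0}
    - {"travel": [0,0,0.5],"roll": 0}

```text
t: 13.65
ee_pos: [0.5078, -0.3608, 0.0967]
orientation: [0.001, 1.0, 0.0, 0.0]
force: [-0.9, 0.9, -1.2]
width: 0.322
grip_force: 46.0
```

Call:
send_rows:
  series:
    - {"travel": [0,0,0.1],"roll": 0}
    - {"travel": [0,0,0.2],"roll": 0}
    - {"travel": [0,0,0.3],"roll": 0}
    - {"travel": [0,0,0.4],"roll": 0}
    - {"travel": [0,0,0.4],"roll": 0}

```text
t: 14.15
ee_pos: [0.5075, -0.3604, 0.0919]
orientation: [0.0, 1.0, 0.0, 0.0]
force: [0.1, 0.3, -1.2]
width: 0.323
grip_force: 46.3
```

Call:
send_rows:
  series:
    - {"travel": [0,0,0.1],"roll": 0}
    - {"travel": [0,0,0.2],"roll": 0}
    - {"travel": [0,0,0.2],"roll": 0}

```text
t: 14.45
ee_pos: [0.5083, -0.3604, 0.0917]
orientation: [0.001, 1.0, 0.0, 0.0]
force: [-2.8, 0.5, 10.4]
width: 0.32
grip_force: 47.8
```

Contact with the floor. Releasing gently, then rising.

Call:
send_rows:
  series:
    - {"travel": [0,0,-0.1],"roll": 0}
    - {"travel": [0,0,-0.1],"roll": 0}
    - {"travel": [0,0,-0.1],"roll": 0}
    - {"travel": [0,0,-0.1],"roll": 0}
    - {"travel": [0,0,-0.1],"roll": 0}
  grip: 0.7

```text
t: 14.95
ee_pos: [0.5073, -0.3603, 0.0906]
orientation: [-0.0, 1.0, 0.0, -0.0]
force: [-0.5, -0.5, -0.2]
width: 0.701
grip_force: 0.0
```

Call:
send_rows:
  series:
    - {"travel": [0,0,-1.5],"roll": 0}
    - {"travel": [0,0,-4],"roll": 0}
    - {"travel": [0,0,-8],"roll": 0}
    - {"travel": [0,0,-12],"roll": 0}
    - {"travel": [0,0,-15],"roll": 0}

```text
t: 15.45
ee_pos: [0.5084, -0.3604, 0.2448]
orientation: [0.001, 1.0, 0.0, 0.001]
force: [1.3, -1.2, 0.2]
width: 0.702
grip_force: 0.0
```

```bash
python3 - <<'E'
from h import *
from m2 import heads
from m3 import body
for n in ('wrist','side'):
    f=grab(n); print(n); heads(f,.1,.14)
    body(f,[.507,-.361],.01,.08)
s=env.state();print(s['ee_pos'],s['qpos'],s['force'],s['orientation'],s['width'])
E
```

```text
wrist
head [282. 201.] 1528 z 0.1249 mean [ 509.3 -359.2] rect [ 509.  -359.4] [27.8 27.6] 0.0
 body 417 [ 0.5076 -0.3593] rms 0.0002 zmin 0.0156
  bottom/slope [ 0.5077 -0.3593 -0.0022  0.0007]
side
head [342. 128.] 95 z 0.117 mean [ 505.2 -351.6] rect [ 507.2 -356.2] [26.8 35.2] 4.8
head [284. 228.] 129 z 0.119 mean [495.4 104.9] rect [494.5 107.4] [25. 30.] 24.9
 body 229 [ 0.5099 -0.3618] rms 0.0019 zmin 0.0106
  bottom/slope [ 0.5101 -0.3625 -0.0057  0.0195]
[ 0.51059177 -0.3615077   0.24752325] [ 1.07212308  0.48719679 -0.68615319  1.60162121  0.33126183  1.16138799
 -1.25737286] [ 0.69435294 -0.72118122  0.12718111] [2.97215750e-03 9.99987249e-01 3.36522314e-04 4.06869851e-03] 0.6947194438398746
```

The first sleeve stands upright in the tub, its top at 125 mm. Now the second sleeve.

Call:
send_rows:
  series:
    - {"travel": [0,-5,0],"roll": 8.5}
    - {"travel": [0,-10,0],"roll": 17}
    - {"travel": [0,-15,0],"roll": 25.5}
    - {"travel": [0,-20,0],"roll": 34}
    - {"travel": [0,-25,0],"roll": 42.5}

```text
t: 16.05
ee_pos: [0.5069, -0.1104, 0.2412]
orientation: [0.0, 0.932, -0.362, 0.0]
force: [1.4, 0.1, -0.3]
width: 0.699
grip_force: 0.0
```

Call:
send_rows:
  series:
    - {"travel": [-3.5,-3.4,0],"roll": 7}
    - {"travel": [-7,-6.8,0],"roll": 14}
    - {"travel": [-10.5,-10.3,0],"roll": 20.1}
    - {"travel": [-14,-13.7,0],"roll": 20.1}
    - {"travel": [-15.1,-14.9,0],"roll": 20.1}

```text
t: 16.55
ee_pos: [0.4939, -0.0204, 0.2205]
orientation: [0.014, 0.883, -0.47, -0.018]
force: [-0.3, -0.2, -1.0]
width: 0.7
grip_force: 0.0
```

Call:
send_rows:
  series:
    - {"travel": [0,0,0],"roll": 0}
    - {"travel": [0,0,0],"roll": 0}

```text
t: 16.75
ee_pos: [0.4942, -0.0194, 0.2206]
orientation: [0.015, 0.884, -0.467, -0.017]
force: [-0.4, -0.1, 0.6]
width: 0.704
grip_force: 0.0
```

```bash
python3 - <<'E'
from h import *
from m2 import heads
f=grab('wrist'); heads(f)
s=env.state();print(s['ee_pos'],s['qpos'],s['orientation'],np.degrees(2*np.arctan2(s['orientation'][2],s['orientation'][1])))
E
```

```text
[ 0.49429013 -0.02060102  0.22063681] [-0.07575454  0.23247858  0.06571575  1.9224317  -0.00743418  1.03172528
 -2.55281858] [ 0.01449481  0.8833924  -0.46808415 -0.01746412] -55.83565161436643
```

Joint 7 hit its range in this direction, so I roll the other way, to yaw +27°.

Call:
send_rows:
  series:
    - {"travel": [0,0,0],"roll": -8}
    - {"travel": [0,0,0],"roll": -16}
    - {"travel": [0,0,0],"roll": -24}
    - {"travel": [0,0,0],"roll": -32}
    - {"travel": [0,0,0],"roll": -40}

```text
t: 17.3
ee_pos: [0.4943, -0.0235, 0.2207]
orientation: [0.007, 0.99, -0.138, -0.021]
force: [-0.8, -0.2, 0.3]
width: 0.698
grip_force: 0.0
```

Call:
send_rows:
  series:
    - {"travel": [0,0,0],"roll": -8}
    - {"travel": [0,0,0],"roll": -16}
    - {"travel": [0,0,0],"roll": -24}
    - {"travel": [0,0,0],"roll": -32}
    - {"travel": [0,0,0],"roll": -40}

```text
t: 17.8
ee_pos: [0.4943, -0.0236, 0.2208]
orientation: [-0.001, 0.978, 0.209, -0.022]
force: [0.4, -0.5, 0.2]
width: 0.701
grip_force: 0.0
```

```bash
python3 - <<'E'
from h import *
from m2 import heads
f=grab('wrist'); heads(f)
s=env.state();print(s['ee_pos'],s['qpos'],s['orientation'],np.degrees(2*np.arctan2(s['orientation'][2],s['orientation'][1])))
E
```

```text
head [113. 125.] 2121 z 0.12 mean [498.3 101.9] rect [498.1 101.6] [27.8 29.7] 29.9
[ 0.49428464 -0.02357528  0.22076842] [ 0.09511507  0.2366418  -0.12395512  1.91681787  0.04219342  1.03456896
 -1.19133279] [-5.58002034e-04  9.76954621e-01  2.12265186e-01 -2.24242587e-02] 24.51652655412943
```

The limit left the tool tilted 2.5°. Nearly all of that is about the closing axis at the yaw this sleeve needs, so the sleeve can still be gripped upright. I convert world moves to tool travel by script.

```bash
cat > mv.py <<'E'
import sys
from h import *
from scipy.spatial.transform import Rotation as Ro
s=env.state();q=s['orientation'];R=Ro.from_quat([q[1],q[2],q[3],q[0]]).as_matrix()
print('ee',s['ee_pos'].round(4),'toolz',R[:,2].round(4),'yaw',np.degrees(np.arctan2(R[1,0],R[0,0])).round(1),'j7',s['qpos'][6].round(2),'F',s['force'].round(1))
print('world x,y,down 1cm ->',[(R.T@np.array(d)).round(3).tolist() for d in((1,0,0),(0,1,0),(0,0,-1))])
if len(sys.argv)>3: print('travel cm',(R.T@(np.array(list(map(float,sys.argv[1:4])))-s['ee_pos'])*100).round(2))
E
python3 mv.py .497 .102 .20
```

```text
ee [ 0.4943 -0.0236  0.2208] toolz [-0.0441 -0.0084 -0.999 ] yaw 24.5 j7 -1.19 F [-0.6  0.9 -0.4]
world x,y,down 1cm -> [[0.909, 0.415, -0.044], [0.415, -0.91, -0.008], [0.044, 0.011, 0.999]]
travel cm [  5.55 -11.29   1.96]
```

Call:
send_rows:
  series:
    - {"travel": [2,-4,0.5],"roll": -3.5}
    - {"travel": [4,-8,1],"roll": -3.5}
    - {"travel": [5.5,-11.3,2],"roll": -3.5}
    - {"travel": [5.5,-11.3,2],"roll": -3.5}
    - {"travel": [5.5,-11.3,2],"roll": -3.5}

```text
t: 18.35
ee_pos: [0.4976, 0.1034, 0.199]
orientation: [-0.001, 0.971, 0.237, -0.023]
force: [0.0, -0.4, -0.0]
width: 0.698
grip_force: 0.0
```

```bash
python3 - <<'E'
from h import *
from m2 import heads
f=grab('wrist'); heads(f)
E
python3 mv.py .498 .102 .087
```

```text
head [285. 214.] 1945 z 0.12 mean [498.6 104.4] rect [498.5 104.1] [28.6 27.7] 30.8
ee [0.4979 0.1023 0.1992] toolz [-0.0448 -0.0092 -0.999 ] yaw 27.3 j7 -1.41 F [-0.1 -0.4 -0.3]
world x,y,down 1cm -> [[0.888, 0.458, -0.045], [0.458, -0.889, -0.009], [0.044, 0.012, 0.999]]
travel cm [ 0.49  0.17 11.21]
```

Call:
send_rows:
  series:
    - {"travel": [0.2,0.05,4],"roll": -1}
    - {"travel": [0.35,0.08,7.5],"roll": -1}
    - {"travel": [0.45,0.1,9.5],"roll": -1}
    - {"travel": [0.55,0.1,11],"roll": -1}
    - {"travel": [0.55,0.1,11.2],"roll": -1}

```text
t: 18.9
ee_pos: [0.497, 0.1021, 0.0854]
orientation: [-0.001, 0.969, 0.244, -0.024]
force: [1.2, -1.0, 0.1]
width: 0.692
grip_force: 0.0
```

Call:
send_rows:
  series:
    - {"travel": [0,0,0],"roll": 0}
    - {"travel": [0,0,0],"roll": 0}
    - {"travel": [0,0,0],"roll": 0}
    - {"travel": [0,0,0],"roll": 0}
    - {"travel": [0,0,0],"roll": 0}
  grip: 0
  grip_force: 45

```text
t: 19.4
ee_pos: [0.499, 0.1047, 0.0882]
orientation: [-0.001, 0.969, 0.246, -0.022]
force: [0.9, -1.5, 6.9]
width: 0.321
grip_force: 45.2
```

Call:
send_rows:
  series:
    - {"travel": [0,0,0],"roll": 0}
    - {"travel": [0,0,0],"roll": 0}

```text
t: 19.6
ee_pos: [0.499, 0.1047, 0.0882]
orientation: [-0.001, 0.969, 0.246, -0.022]
force: [0.1, -2.1, 6.6]
width: 0.319
grip_force: 45.2
```

```bash
python3 mv.py .498 .102 .247
```

```text
ee [0.499  0.1047 0.0882] toolz [-0.0423 -0.0096 -0.9991] yaw 28.5 j7 -1.43 F [ 0.1 -2.1  6.6]
world x,y,down 1cm -> [[0.878, 0.477, -0.042], [0.477, -0.879, -0.01], [0.042, 0.012, 0.999]]
travel cm [ -0.88   0.   -15.86]
```

Call:
send_rows:
  series:
    - {"travel": [-0.05,0,-1],"roll": 0}
    - {"travel": [-0.2,0,-4],"roll": 0}
    - {"travel": [-0.4,0,-8],"roll": 0}
    - {"travel": [-0.6,0,-12],"roll": 0}
    - {"travel": [-0.8,0,-15.9],"roll": 0}

```text
t: 20.1
ee_pos: [0.4971, 0.103, 0.248]
orientation: [-0.001, 0.969, 0.247, -0.023]
force: [1.0, -0.2, -1.9]
width: 0.321
grip_force: 44.5
```

Call:
send_rows:
  series:
    - {"travel": [-0.3,3,0],"roll": 0}
    - {"travel": [-0.7,7,0],"roll": 0}
    - {"travel": [-1.1,11,0],"roll": 0}
    - {"travel": [-1.5,15,-0.1],"roll": 0}
    - {"travel": [-1.6,15.4,-0.1],"roll": 0}

```text
t: 20.6
ee_pos: [0.5582, -0.047, 0.246]
orientation: [0.001, 0.97, 0.243, -0.023]
force: [0.1, 0.1, -2.1]
width: 0.321
grip_force: 44.8
```

Call:
send_rows:
  series:
    - {"travel": [0,0,0],"roll": 0}
    - {"travel": [0,0,0],"roll": 0}

```text
t: 20.8
ee_pos: [0.5568, -0.0387, 0.2457]
orientation: [-0.002, 0.969, 0.247, -0.023]
force: [-0.6, 0.2, -2.3]
width: 0.322
grip_force: 44.8
```

```bash
python3 - <<'E'
from h import *
for n in ('wrist','side'): f=grab(n)
E
python3 m3.py .558 -.04 .16 .236 wrist side; python3 mv.py
```

```text
wrist
 body 3198 [ 0.5541 -0.0392] rms 0.0003 zmin 0.1628
  bottom/slope [ 0.554  -0.0391  0.0016 -0.003 ]
 pin 1240 z 0.0852 mean [0.6371 0.0027] circ [636.9   2.6] 14.8
side
 body 387 [ 0.5559 -0.0411] rms 0.0014 zmin 0.1612
  bottom/slope [ 0.5561 -0.0409 -0.0059 -0.0039]
 pin 67 z 0.0848 mean [0.6367 0.0032] circ [636.2   2.7] 15.6
  pinwall 133 [6.38e-01 3.00e-04] 0.0011
ee [ 0.557  -0.0382  0.2458] toolz [-0.0451 -0.0084 -0.9989] yaw 28.7 j7 -1.1 F [ 0.2  0.1 -3.2]
world x,y,down 1cm -> [[0.876, 0.48, -0.045], [0.48, -0.877, -0.008], [0.044, 0.014, 0.999]]
```

Call:
send_rows:
  series:
    - {"travel": [3,0.1,-0.1],"roll": 0}
    - {"travel": [6.5,0.2,-0.3],"roll": 0}
    - {"travel": [9.3,0.3,-0.4],"roll": 0}
    - {"travel": [9.3,0.3,-0.4],"roll": 0}
    - {"travel": [9.4,0.35,1.6],"roll": 0}

```text
t: 21.4
ee_pos: [0.6428, 0.0038, 0.228]
orientation: [-0.001, 0.969, 0.248, -0.02]
force: [0.4, -0.3, -1.5]
width: 0.323
grip_force: 44.5
```

Call:
send_rows:
  series:
    - {"travel": [0.1,0.03,2],"roll": 0}
    - {"travel": [0.15,0.05,3.5],"roll": 0}
    - {"travel": [0.15,0.05,3.5],"roll": 0}
    - {"travel": [0.15,0.05,3.5],"roll": 0}
    - {"travel": [0.15,0.05,3.5],"roll": 0}

```text
t: 21.9
ee_pos: [0.6415, 0.0014, 0.1919]
orientation: [-0.001, 0.969, 0.246, -0.022]
force: [0.2, 0.1, -1.5]
width: 0.324
grip_force: 44.5
```

```bash
python3 - <<'E'
from h import *
for n in ('wrist','side'): f=grab(n)
E
python3 m3.py .637 .002 .105 .18 wrist side; python3 mv.py
```

```text
wrist
 body 3125 [0.6388 0.001 ] rms 0.0002 zmin 0.1067
  bottom/slope [ 0.6389  0.0011 -0.0008 -0.0044]
nopin
side
 body 343 [ 0.6408 -0.0011] rms 0.0014 zmin 0.1065
  bottom/slope [ 0.6409 -0.0009 -0.0007 -0.0051]
 pin 44 z 0.0843 mean [0.6339 0.0077] circ [634.6   5.9] 14.9
  pinwall 128 [6.382e-01 4.000e-04] 0.001
ee [0.6417 0.0013 0.1919] toolz [-0.0425 -0.0092 -0.9991] yaw 28.5 j7 -1.18 F [-0.1 -0.6 -1.7]
world x,y,down 1cm -> [[0.878, 0.477, -0.043], [0.477, -0.879, -0.009], [0.042, 0.012, 0.999]]
```

Call:
send_rows:
  series:
    - {"travel": [-0.1,-0.24,0],"roll": 0}
    - {"travel": [-0.08,-0.24,0.6],"roll": 0}
    - {"travel": [-0.06,-0.23,1.2],"roll": 0}
    - {"travel": [-0.04,-0.22,1.6],"roll": 0}
    - {"travel": [-0.04,-0.22,1.6],"roll": 0}

```text
t: 22.5
ee_pos: [0.638, 0.0028, 0.1734]
orientation: [-0.001, 0.969, 0.246, -0.024]
force: [0.0, -0.4, -2.1]
width: 0.32
grip_force: 44.6
```

```bash
python3 - <<'E'
from h import *
for n in ('wrist','side'): f=grab(n)
E
python3 m3.py .637 .002 .09 .163 wrist side; python3 mv.py
```

```text
wrist
 body 3157 [0.635  0.0023] rms 0.0002 zmin 0.0913
  bottom/slope [ 0.6349  0.0025  0.0037 -0.004 ]
 pin 78 z 0.0871 mean [0.6552 0.0086] circ [649.7   6. ] 18.1
  pinwall 257 [0.6366 0.0025] 0.0001
side
 body 323 [6.373e-01 3.000e-04] rms 0.0014 zmin 0.0904
  bottom/slope [ 6.374e-01  4.000e-04 -2.800e-03 -1.300e-03]
nopin
ee [0.6386 0.0028 0.1743] toolz [-0.0454 -0.0093 -0.9989] yaw 28.5 j7 -1.18 F [ 0.4  0.4 -1.9]
world x,y,down 1cm -> [[0.878, 0.477, -0.045], [0.477, -0.879, -0.009], [0.044, 0.014, 0.999]]
```

Call:
send_rows:
  series:
    - {"travel": [0.12,0.06,0],"roll": 0}
    - {"travel": [0.13,0.06,0.3],"roll": 0}
    - {"travel": [0.14,0.07,0.6],"roll": 0}
    - {"travel": [0.15,0.07,0.8],"roll": 0}
    - {"travel": [0.16,0.07,1.0],"roll": 0}

```text
t: 23.1
ee_pos: [0.6399, 0.0029, 0.1642]
orientation: [-0.001, 0.969, 0.246, -0.023]
force: [-0.5, 0.1, -1.4]
width: 0.322
grip_force: 44.5
```

Call:
send_rows:
  series:
    - {"travel": [0.01,0,0.3],"roll": 0}
    - {"travel": [0.03,0.01,0.6],"roll": 0}
    - {"travel": [0.04,0.01,0.9],"roll": 0}
    - {"travel": [0.05,0.02,1.2],"roll": 0}
    - {"travel": [0.05,0.02,1.2],"roll": 0}

```text
t: 23.6
ee_pos: [0.6396, 0.0028, 0.1519]
orientation: [-0.001, 0.969, 0.246, -0.023]
force: [0.1, -0.9, -1.8]
width: 0.321
grip_force: 44.5
```

```bash
python3 - <<'E'
from h import *
for n in ('wrist','side'): f=grab(n)
E
python3 m3.py .637 .002 .075 .15 wrist side; python3 mv.py
```

```text
wrist
 body 5149 [0.6362 0.002 ] rms 0.003 zmin 0.0768
  bottom/slope [ 0.6378  0.0032 -0.0419 -0.0282]
 pin 41 z 0.0846 mean [ 0.6588 -0.0053] circ [654.5  -4. ] 13.1
  pinwall 77 [ 0.673  -0.0085] 0.0009
side
 body 359 [6.391e-01 3.000e-04] rms 0.0024 zmin 0.0761
  bottom/slope [ 0.6386  0.0008  0.0138 -0.0139]
 pin 33 z 0.0844 mean [0.6271 0.0167] circ [633.    7.7] 22.4
  pinwall 120 [0.633 0.004] 0.0042
ee [0.64   0.0028 0.1525] toolz [-0.0449 -0.0093 -0.999 ] yaw 28.5 j7 -1.18 F [ 0.4 -0.5 -1. ]
world x,y,down 1cm -> [[0.878, 0.477, -0.045], [0.477, -0.879, -0.009], [0.044, 0.013, 0.999]]
```

Call:
send_rows:
  series:
    - {"travel": [0.01,0,0.3],"roll": 0}
    - {"travel": [0.03,0.01,0.6],"roll": 0}
    - {"travel": [0.04,0.01,0.9],"roll": 0}
    - {"travel": [0.05,0.02,1.2],"roll": 0}
    - {"travel": [0.05,0.02,1.2],"roll": 0}

```text
t: 24.2
ee_pos: [0.6396, 0.0028, 0.1399]
orientation: [-0.001, 0.969, 0.246, -0.023]
force: [-0.1, -0.4, -1.6]
width: 0.319
grip_force: 44.5
```

Call:
send_rows:
  series:
    - {"travel": [0.01,0,0.2],"roll": 0}
    - {"travel": [0.02,0.01,0.4],"roll": 0}
    - {"travel": [0.03,0.01,0.6],"roll": 0}
    - {"travel": [0.03,0.01,0.8],"roll": 0}
    - {"travel": [0.03,0.01,0.8],"roll": 0}

```text
t: 24.7
ee_pos: [0.6397, 0.0028, 0.1321]
orientation: [-0.001, 0.969, 0.246, -0.023]
force: [-0.3, 0.1, -2.0]
width: 0.322
grip_force: 44.5
```

Call:
send_rows:
  series:
    - {"travel": [0.01,0,0.2],"roll": 0}
    - {"travel": [0.02,0.01,0.4],"roll": 0}
    - {"travel": [0.03,0.01,0.6],"roll": 0}
    - {"travel": [0.03,0.01,0.8],"roll": 0}
    - {"travel": [0.03,0.01,0.8],"roll": 0}

```text
t: 25.2
ee_pos: [0.6396, 0.0028, 0.1241]
orientation: [-0.001, 0.969, 0.246, -0.023]
force: [0.1, 0.2, -2.3]
width: 0.32
grip_force: 44.5
```

Call:
send_rows:
  series:
    - {"travel": [0.01,0,0.2],"roll": 0}
    - {"travel": [0.02,0.01,0.4],"roll": 0}
    - {"travel": [0.03,0.01,0.6],"roll": 0}
    - {"travel": [0.03,0.01,0.8],"roll": 0}
    - {"travel": [0.03,0.01,0.8],"roll": 0}

```text
t: 25.7
ee_pos: [0.6396, 0.0027, 0.1161]
orientation: [-0.001, 0.969, 0.246, -0.023]
force: [0.6, -0.2, -2.4]
width: 0.321
grip_force: 44.5
```

Call:
send_rows:
  series:
    - {"travel": [0.01,0,0.2],"roll": 0}
    - {"travel": [0.02,0.01,0.4],"roll": 0}
    - {"travel": [0.03,0.01,0.6],"roll": 0}
    - {"travel": [0.03,0.01,0.8],"roll": 0}
    - {"travel": [0.03,0.01,0.8],"roll": 0}

```text
t: 26.2
ee_pos: [0.6399, 0.0028, 0.1085]
orientation: [-0.001, 0.969, 0.246, -0.023]
force: [-0.3, -0.9, -1.5]
width: 0.318
grip_force: 44.6
```

Call:
send_rows:
  series:
    - {"travel": [0,0,0.1],"roll": 0}
    - {"travel": [0.01,0,0.2],"roll": 0}
    - {"travel": [0.01,0,0.3],"roll": 0}
    - {"travel": [0.01,0,0.3],"roll": 0}

```text
t: 26.6
ee_pos: [0.6404, 0.003, 0.1083]
orientation: [-0.001, 0.969, 0.246, -0.022]
force: [-4.4, 0.6, 14.3]
width: 0.325
grip_force: 46.6
```

```bash
python3 - <<'E'
from h import *
from m3 import body
for n in ('wrist','side'):
    f=grab(n); body(f,[.637,.002],.012,.095)
f=load('side'); save('seat.png',cv2.resize(f['img'][150:300,190:390],(800,600)))
E
python3 mv.py
```

```text
body 3061 [0.6373 0.0024] rms 0.0002 zmin 0.0221
  bottom/slope [ 0.637   0.0025  0.0046 -0.0025]
 body 305 [6.392e-01 3.000e-04] rms 0.0014 zmin 0.019
  bottom/slope [6.387e-01 1.000e-04 1.050e-02 4.800e-03]
ee [0.6404 0.003  0.1083] toolz [-0.0434 -0.0092 -0.999 ] yaw 28.5 j7 -1.19 F [-4.1  0.5 14.4]
world x,y,down 1cm -> [[0.878, 0.477, -0.043], [0.477, -0.879, -0.009], [0.043, 0.013, 0.999]]
```

View pics/seat.png

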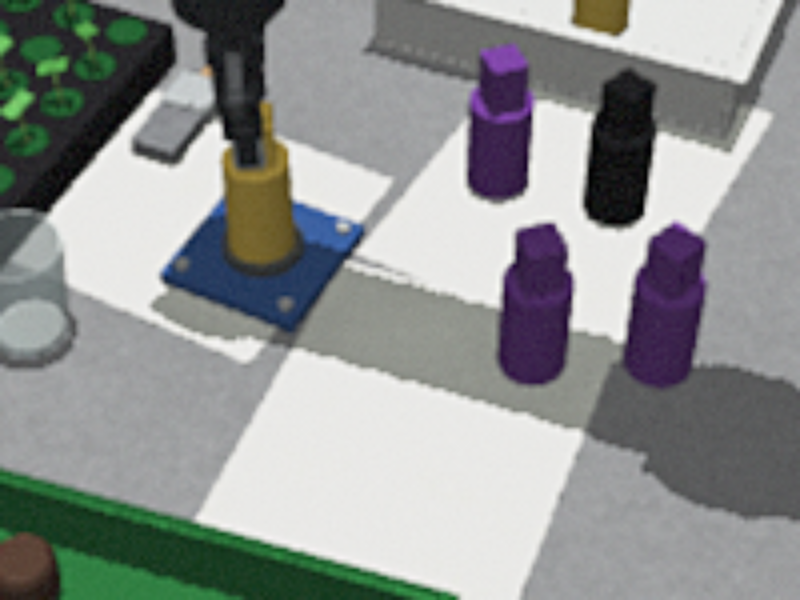

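The sleeve's rim is down on the seat disc (crop (262,255)) at z about 20 mm, with a firm stop at 14 N. It goes fully home, so it goes to the green tray.

Call:
send_rows:
  series:
    - {"travel": [-0.09,-0.03,-2],"roll": 0}
    - {"travel": [-0.2,-0.06,-4.5],"roll": 0}
    - {"travel": [-0.3,-0.09,-7],"roll": 0}
    - {"travel": [-0.45,-0.13,-10.5],"roll": 0}
    - {"travel": [-0.6,-0.18,-14],"roll": 0}

```text
t: 27.2
ee_pos: [0.6394, 0.0027, 0.2463]
orientation: [-0.001, 0.969, 0.246, -0.023]
force: [1.2, 1.2, -2.0]
width: 0.324
grip_force: 44.8
```

Call:
send_rows:
  series:
    - {"travel": [0.1,-3,0],"roll": 0}
    - {"travel": [0.3,-7,0.1],"roll": 0}
    - {"travel": [0.5,-11.5,0.1],"roll": 0}
    - {"travel": [0.8,-16,0.2],"roll": 0}
    - {"travel": [1,-20,0.2],"roll": 0}

```text
t: 27.7
ee_pos: [0.5518, 0.1854, 0.2458]
orientation: [-0.001, 0.969, 0.247, -0.023]
force: [0.3, 1.0, -1.2]
width: 0.318
grip_force: 44.8
```

Call:
send_rows:
  series:
    - {"travel": [0.2,-4.5,0],"roll": 0}
    - {"travel": [0.5,-9,0.1],"roll": 0}
    - {"travel": [0.7,-13.5,0.1],"roll": 0}
    - {"travel": [0.9,-17.5,0.2],"roll": 0}
    - {"travel": [1,-19.7,0.2],"roll": 0}

```text
t: 28.2
ee_pos: [0.4647, 0.3653, 0.2461]
orientation: [-0.002, 0.968, 0.249, -0.023]
force: [0.4, 0.9, -1.8]
width: 0.321
grip_force: 44.7
```

Call:
send_rows:
  series:
    - {"travel": [0,0,0],"roll": 0}
    - {"travel": [0,0,0],"roll": 0}

```text
t: 28.4
ee_pos: [0.4676, 0.3612, 0.2458]
orientation: [-0.001, 0.969, 0.247, -0.023]
force: [1.2, -1.1, -0.8]
width: 0.318
grip_force: 44.7
```

```bash
python3 - <<'E'
from h import *
from m3 import body
for n in ('wrist','side'):
    f=grab(n); body(f,[.465,.36],.155,.23)
save('mix4.png',cv2.resize(np.hstack([load('wrist')['img'],load('side')['img']]),(800,300)))
E
python3 mv.py
```

```text
body 2939 [0.4648 0.3607] rms 0.0002 zmin 0.1597
  bottom/slope [ 0.4647  0.3608  0.0019 -0.0035]
 body 494 [0.4665 0.3571] rms 0.0007 zmin 0.158
  bottom/slope [ 4.664e-01  3.572e-01  3.100e-03 -1.000e-04]
ee [0.4688 0.3595 0.2458] toolz [-0.0444 -0.0104 -0.999 ] yaw 28.4 j7 -1.85 F [ 0.4 -0.2 -1.5]
world x,y,down 1cm -> [[0.879, 0.475, -0.044], [0.476, -0.88, -0.01], [0.044, 0.012, 0.999]]
```

View pics/mix4.png

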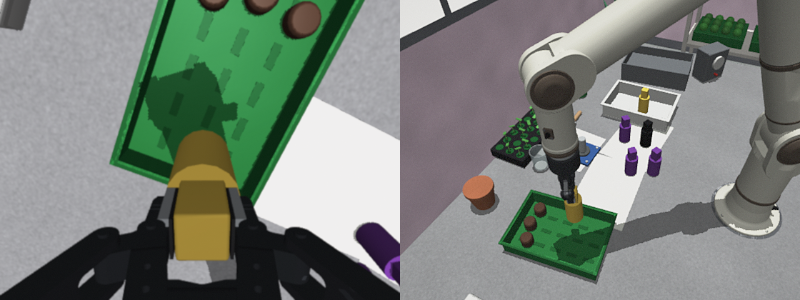

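Sleeve over the free floor of the green tray, pellets well away at (255,10). Lowering.

Call:
send_rows:
  series:
    - {"travel": [0.15,0.04,3.5],"roll": 0}
    - {"travel": [0.3,0.09,7],"roll": 0}
    - {"travel": [0.46,0.13,10.5],"roll": 0}
    - {"travel": [0.58,0.16,13.3],"roll": 0}
    - {"travel": [0.63,0.18,14.4],"roll": 0}

```text
t: 29.0
ee_pos: [0.4672, 0.358, 0.0988]
orientation: [0.0, 0.969, 0.245, -0.025]
force: [-0.7, 0.9, -1.9]
width: 0.325
grip_force: 44.7
```

Call:
send_rows:
  series:
    - {"travel": [0,0,0],"roll": 0}
    - {"travel": [0.01,0,0.2],"roll": 0}
    - {"travel": [0.02,0,0.4],"roll": 0}
    - {"travel": [0.02,0,0.6],"roll": 0}
    - {"travel": [0.02,0,0.6],"roll": 0}

```text
t: 29.5
ee_pos: [0.468, 0.3615, 0.0966]
orientation: [-0.001, 0.969, 0.246, -0.022]
force: [-1.2, -0.2, -2.6]
width: 0.321
grip_force: 44.8
```

Call:
send_rows:
  series:
    - {"travel": [0,0,0.1],"roll": 0}
    - {"travel": [0.01,0,0.2],"roll": 0}
    - {"travel": [0.02,0,0.3],"roll": 0}
    - {"travel": [0.02,0,0.4],"roll": 0}
    - {"travel": [0.02,0,0.4],"roll": 0}

```text
t: 30.0
ee_pos: [0.4678, 0.3614, 0.0923]
orientation: [-0.001, 0.969, 0.246, -0.023]
force: [-0.8, -0.3, 3.8]
width: 0.328
grip_force: 45.4
```

Call:
send_rows:
  series:
    - {"travel": [0,0,0.1],"roll": 0}
    - {"travel": [0,0,0.2],"roll": 0}
    - {"travel": [0,0,0.2],"roll": 0}

```text
t: 30.3
ee_pos: [0.468, 0.3617, 0.0923]
orientation: [-0.001, 0.969, 0.246, -0.022]
force: [-4.4, -3.1, 16.1]
width: 0.323
grip_force: 47.2
```

Call:
send_rows:
  series:
    - {"travel": [0,0,-0.15],"roll": 0}
    - {"travel": [0,0,-0.15],"roll": 0}

```text
t: 30.5
ee_pos: [0.468, 0.3616, 0.0923]
orientation: [-0.001, 0.969, 0.246, -0.022]
force: [-0.9, -0.9, 7.2]
width: 0.324
grip_force: 46.0
```

Call:
send_rows:
  series:
    - {"travel": [0,0,0],"roll": 0}
    - {"travel": [0,0,0],"roll": 0}
    - {"travel": [0,0,0],"roll": 0}
    - {"travel": [0,0,0],"roll": 0}
    - {"travel": [0,0,0],"roll": 0}
  grip: 0.8

```text
t: 31.0
ee_pos: [0.4676, 0.3612, 0.0912]
orientation: [-0.001, 0.969, 0.246, -0.023]
force: [-0.3, -1.0, -0.3]
width: 0.802
grip_force: 0.0
```

Call:
send_rows:
  series:
    - {"travel": [0,0,-1.5],"roll": 0}
    - {"travel": [0,0,-4],"roll": 0}
    - {"travel": [0,0,-8],"roll": 0}
    - {"travel": [0,0,-12],"roll": 0}
    - {"travel": [0,0,-15],"roll": 0}

```text
t: 31.5
ee_pos: [0.4751, 0.3634, 0.2453]
orientation: [-0.002, 0.969, 0.246, -0.021]
force: [0.6, 1.4, -0.1]
width: 0.8
grip_force: 0.0
```

Call:
send_rows:
  series:
    - {"travel": [0,0,0],"roll": 0}
    - {"travel": [0,0,0],"roll": 0}
    - {"travel": [0,0,0],"roll": 0}

```text
t: 31.8
ee_pos: [0.4738, 0.3622, 0.2407]
orientation: [-0.001, 0.969, 0.246, -0.023]
force: [-0.5, -0.2, -0.7]
width: 0.803
grip_force: 0.0
```

```bash
python3 - <<'E'
from h import *
from m2 import heads
from m3 import body
for n in ('wrist','side'):
    f=grab(n); print(n); heads(f,.1,.14); body(f,[.465,.361],.01,.075)
body(f,[.508,-.36],.015,.075)
save('end.png',cv2.resize(np.hstack([load('wrist')['img'],load('side')['img']]),(800,300)))
E
python3 mv.py
```

```text
wrist
head [281. 204.] 1602 z 0.1239 mean [467.1 362.2] rect [466.9 362.1] [28.1 27.6] 28.7
 body 590 [0.4656 0.3614] rms 0.0002 zmin 0.0108
  bottom/slope [ 0.4657  0.3615 -0.0017 -0.0008]
side
head [342. 128.] 98 z 0.1191 mean [ 506.9 -356.9] rect [ 507.6 -360. ] [38.9 27.4] 89.7
head [245. 314.] 235 z 0.1234 mean [464.6 361.5] rect [464.9 361.5] [25.  29.5] 28.2
 body 308 [0.4663 0.359 ] rms 0.0007 zmin 0.0112
  bottom/slope [0.4662 0.3589 0.0055 0.0017]
 body 199 [ 0.5099 -0.3617] rms 0.002 zmin 0.0164
  bottom/slope [ 0.5104 -0.3621 -0.0152  0.0098]
ee [0.4736 0.3621 0.24  ] toolz [-0.0468 -0.0108 -0.9988] yaw 28.5 j7 -1.85 F [-0.2  1.1 -0.1]
world x,y,down 1cm -> [[0.877, 0.477, -0.047], [0.477, -0.879, -0.011], [0.046, 0.013, 0.999]]
```

View pics/end.png

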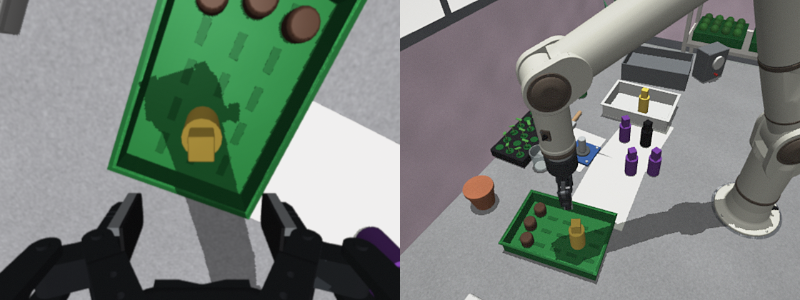

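Both sleeves stand upright: the good one in the green tray at (200,140) and the bad one in the tub at (643,102). The gripper is clear of everything.

```bash
python3 -c "
from station import env
print(env.close_job())"
```

```text
the job is handed in; nothing more can be done
None
```

Job handed in: the right-hand sleeve (robot's view) stopped about 20 mm short of the seat and stands upright in the white tub; the left-hand one went fully home and stands upright in the green tray. On its first contact the right-hand sleeve met about 31 N before I backed off and confirmed the stop more gently.

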